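# Park the sample jar in the spring-catch lane

### The job

Slide the magenta-capped sample jar across the bench to the aluminium guide wall, then push it along the wall, keeping it against the wall and standing on the bench, past the orange gate and onto the blue sprung stop, until it bears firmly on the black rubber bumper behind the stop, held there for half a second with a push of about 16 N, and the gate has snapped shut behind it. The jar is full: never push it harder than 20 N, lift it or tip it. Then let go, leaving the jar caught between stop and gate and everything else where it was.

Things in the scene. Friction and masses are not known exactly. Their poses are not given: they have to be found in the camera images.
- jar_mid (a point): centre (half-way up) of the task jar: an upright round sample jar, frosted body 92 mm in diameter and 54 mm high, magenta cap 88 mm in diameter on top, 70 mm high in all, about 0.35 to 0.6 kg, loose on the bench; too wide to grasp, of slippery plastic (friction about 0.35 on everything). Its z axis is up; its yaw means nothing
- lane: jar lane, fixed. Origin: bench height, on the guide wall's face, level with the resting sprung stop's face. y = direction of travel, along the wall; x points from the lane into the wall: the jar runs on the -x side and touches the wall with its centre at x = -46 mm. Aluminium wall: 12 mm thick (x 0 to 12), 40 mm high, from y = -320 to +65 mm. Stop, bumper and 40 mm high bracket: y above 0
- stop (a joint): travel (m) of the blue sprung stop plate (56 mm wide, 7 to 23 mm above the bench, across the lane's end, centred on the jar's path): 0 at rest with its face at lane y = 0, growing as the jar presses it towards +y. The spring pushes back with about 3 N at rest, 5 N at 0.011 and 7 N at 0.023
- bumper: fixed grey clamp block over the lane's end, 53 mm high in all; origin at lane x = -46, y = 54 mm, 41 mm above the bench. It carries the black rubber bumper pad, 60 mm wide, 27 to 41 mm above the bench, above the stop plate. The pad is clamped at a setting not measured here: its face stands anywhere from lane y = +11 to +23 mm, to be found by feel. It is rigid and is as far as the jar can go
- gate (a joint): angle (rad) of the orange one-way gate: 0 shut, growing as the jar swings it open towards +y; a light spring (about 2 N at the tip) shuts it. An 8 mm rod, top 14 mm above the bench: fingers kept 20 mm or more above the bench pass over it. Pivot at lane x = -112, y = -102 mm
- spare_jar: bystander: a like jar with a white cap, standing behind the wall; origin at the centre of its underside
- tube_rack: bystander: green rack with magenta-capped tubes, about 74 x 185 mm, 105 mm high; origin under its centre
- tub: bystander: round white tub, 106 mm in diameter, 114 mm high; origin under its centre
- bottle: bystander: clear bottle with blue cap, 64 mm in diameter, 150 mm high; origin under its centre
- beaker: bystander: small open glass beaker, 60 mm in diameter, 65 mm high, on the robot's side of the lane's end; origin under its centre
- dishes: bystander: stack of three flat round dishes, 92 mm in diameter, 45 mm high; origin under its centre
- gate_tip (a point): tip of the orange gate rod, 10 mm above the bench; shut, at lane x = -73, y = -85 mm. It snaps shut behind the jar when the jar's centre passes lane y of about -38 mm, 3 to 15 mm before the jar meets the bumper; the released jar springs back and rests caught at about y = -44 mm
Mind the look-alikes: they are no part of the job. Leave any red look-alike of the part that bears jar_mid alone.

How it is judged:
By the outcome, as a careful person would: the job done as asked, in the order asked, and still so for the second after the job is handed in, with the robot touching nothing.
It also fails if it takes over 72 s, if anything falls off the work surface, if the arm or the gripper's body presses on something with over 40 N, if the wrist force passes 120 N, or if a joint passes its speed limit or range.

### The arm

A 6-joint arm with a two-finger parallel gripper is mounted at the origin on the work surface. World frame = base frame: x ahead of the robot, y to its left, z up, the work surface at z = 0. Lengths are in m, angles in rad, forces in N, time in s.
With the tool pointing down it reaches from about 0.275 to 0.975 m from the base axis. Payload 8.4 kg.
Tool frame: the origin (TCP) lies midway between the tips of the shut fingers; the grasp point (between the pads) lies hold_point_z behind it (hold_point_z is the distance from the TCP to the grasp point, in m); x points along the fingers, y is the direction in which the jaws open and shut, and the axes are right-handed (so a half turn about x gives the same grasp; the last joint's range is limited). The gripper opens to 92 mm and grips with 3 to 60 N. Pads are 20 mm wide; open, the fingers measure 128 mm over their backs; the gripper's body (75 mm by 189 mm) begins 69 mm behind the grasp point.
Start: joints at [-1.244, 0.353, 1.633, -0, 1.155, -0.002], TCP at [0.202, -0.592, 0.215] pointing down, gripper open.
Joint ranges: [-2.63, 2.63], [-0.92, 2.1], [0.06, 2.66], [-1.3, 4.44], [0, 2.69], [-3.02, 3.02]. Speed limits (rad/s): [2.22, 2.22, 2.79, 3.14, 3.14, 3.14].

### API

Orientations are given as a unit quaternion [x, y, z, w].
In Python, from workcell import get_obs, get_image, camera_info, job_done, hold_point_z gives the robot as it stands. The module is installed in compiled form; this text tells all that it offers.
- The arm moves only by the tool arm_command, never from a script. Its argument "motion" is a list that holds one entry, the list of rows, each a list of 7 numbers: the shift along the tool's x, y, z in cm, then the turn, a rotation vector about the tool's x, y, z in degrees, then the gripper's target within -1 to 1 (shut at 1, half-way at 0, fully open at -1). In form: [[[tx, ty, tz, wx, wy, wz, fingers], ...]]. A call has 1 to 12 rows; each row is the pose to reach, as a shift and turn from the pose commanded when the call began, along the tool's axes at that moment; what a row does not reach only later rows make up. A row lasts 1/10 s, in which the tool goes at most 50 mm and 8.59 degrees, less where a joint would pass 70% of its speed; a pose out of reach is approached as far as the arm can. A call with a gripper value outside its range is refused whole. The fingers move at their own pace and stop on an object; the grip force is fixed at half the most. Time passes only in rows, so rows that repeat a pose let the fingers close. It gives the time, the measured TCP pose, the force and the opening at its end, in the units of the state.
- get_obs(): the state, without advancing time (a new reading comes with each control period).
- get_image(name): name is "scene" or "top" or "wrist"; returns (picture, depth): 480x640x3 uint8, blue, green, red; 480x640 float32, m along the optical axis (not along the pixel's ray), 0 where there is no reading.
- camera_info(name): a dict with "fx", "fy", "cx", "cy" (pixels), "R" (3x3) and "t" (3): a world point X has camera coordinates R X + t; the wrist camera has in their place "T_tool_cam" (4x4, takes a point from camera to tool coordinates, whose origin is the TCP and whose axes are the tool frame's). Camera axes: x right, y down, z forward; pixel columns grow to the right and rows downward; lengths in m; the calibration is good to about 2 mm. A picture is of the moment at which its call begins: read the wrist's pose just before it. camera_info takes no time and is no camera call.
- job_done(): hands the job in, once; it reports no verdict.
The state is a dict: "clock": time; "joint_positions": joint angles; "joint_velocities": joint speeds; "tau": joint torques, N m; "eef_pos": TCP position; "eef_rot": TCP orientation; "ft_force": force on the tool from outside, world axes, zero at the start; "torque": the same for the moment, N m; "grip_width": opening from 0.0 (shut) to 1.0 (fully open).
Only numpy, scipy, OpenCV 4.12 (cv2) and the standard library are available. Lean on these libraries where they do the work, as an engineer would, in place of code of your own. Each camera call takes 0.05 s, during which the arm holds its last target. There are 200 camera calls.

## Working session

There is one attempt and no reset: what is moved stays moved. The work goes in short steps, Python scripts to look and compute and a tool call to move; the robot and the scene stay as the last step left them, time stands still between calls to the robot, and variables do not carry over. Pictures are saved under pics/ and viewed, about 8 in all and at most 12, crops included, and the job is handed in when it is done.

Besides the shell and the picture viewer there is one more tool, called after ">>>" in YAML: its name, and indented under it one key for each argument. arm_command: Moves the arm, as the interface text tells. Its arguments: {"type":"object","properties":{"motion":{"type":"array"}},"required":["motion"]}

```bash
mkdir -p pics; cat > h.py <<'E'
import numpy as np, cv2
from workcell import *
from scipy.spatial.transform import Rotation as Ro
def world(name,uv,d,obs=None):
    c=camera_info(name); u,v=uv
    p=np.array([(u-c['cx'])/c['fx']*d,(v-c['cy'])/c['fy']*d,d])
    if 'R' in c: return np.array(c['R']).T@(p-np.array(c['t']))
    T=np.array(c['T_tool_cam']); q=T[:3,:3]@p+T[:3,3]
    return Ro.from_quat(obs['eef_rot']).apply(q)+obs['eef_pos']
E
python3 - <<'E'
from h import *
o=get_obs();print(o,hold_point_z)
for n in('top','scene'):
    im,d=get_image(n);cv2.imwrite(f'pics/{n}0.png',im);np.save(f'{n}0.npy',d);print(camera_info(n))
print(camera_info('wrist'))
E
```

```text
{'clock': 0.0, 'joint_positions': array([-1.24439096e+00,  3.53631974e-01,  1.63413185e+00, -2.63597681e-06,
        1.15522681e+00, -2.44344989e-03]), 'joint_velocities': array([-0.00086702, -0.00090986,  0.00159085,  0.00089298, -0.00027346,
        0.00084119]), 'tau': array([-1.61704123e-03, -5.93846333e+01, -3.34228313e+01,  6.94312504e-02,
        2.32516107e-02, -1.43681386e-04]), 'eef_pos': array([ 0.20165722, -0.59103866,  0.21387479]), 'eef_rot': array([-0.69748906, -0.11623044,  0.69765016, -0.11525513]), 'ft_force': array([ 0.49419018,  0.7231327 , -0.2527761 ]), 'torque': array([-0.01022285,  0.02095081,  0.01089075]), 'grip_width': 1.0007977086478184} 0.0187
{'fx': 571.2309541469839, 'fy': 571.2309541469839, 'cx': 317.68782088515087, 'cy': 230.69400885394623, 'R': array([[-0.00733321, -0.99984773,  0.01583459],
       [-0.99144798,  0.00520648, -0.13039863],
       [ 0.13029633, -0.01665541, -0.99133519]]), 't': array([0.01108726, 0.53702188, 1.19793692])}
{'fx': 451.9442389292792, 'fy': 451.9442389292792, 'cx': 328.2714812872225, 'cy': 245.28949888146397, 'R': array([[ 0.53367291,  0.84568623, -0.00283408],
       [ 0.69183403, -0.43850645, -0.573653  ],
       [-0.4863732 ,  0.30418235, -0.81909353]]), 't': array([-0.29773469, -0.34952435,  1.50008918])}
{'fx': 418.119989605983, 'fy': 418.119989605983, 'cx': 322.2009435754552, 'cy': 236.7429670936173, 'T_tool_cam': array([[-9.87091786e-04, -2.51068798e-01,  9.67968741e-01,
        -1.69921282e-01],
       [ 9.99999368e-01,  2.72266348e-04,  1.09037483e-03,
         3.18757648e-04],
       [-5.37304412e-04,  9.67969206e-01,  2.51068371e-01,
        -7.04570946e-02],
       [ 0.00000000e+00,  0.00000000e+00,  0.00000000e+00,
         1.00000000e+00]])}
```

View pics/top0.png

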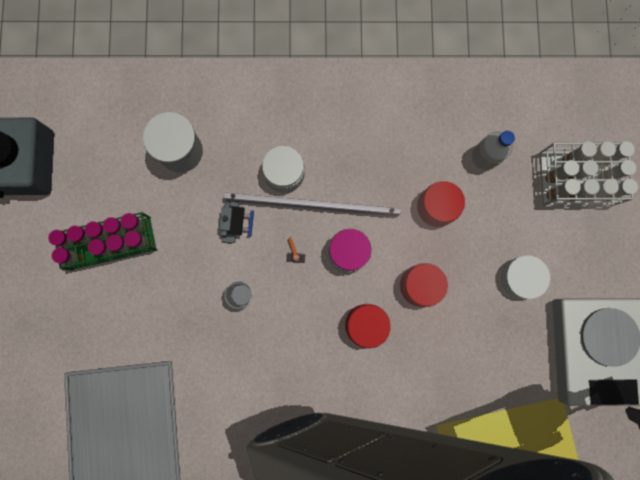

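View pics/scene0.png

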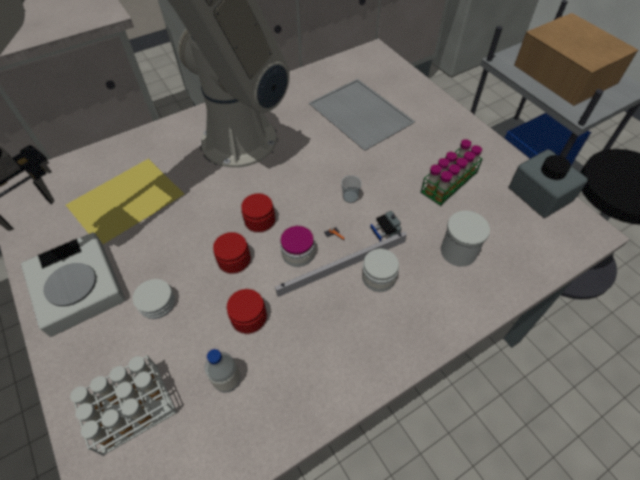

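Top view: candidates are the magenta cap (350,250) [the jar], red look-alikes at (442,203), (424,285) and (368,326), white jars at (283,167) and (528,277), and magenta tubes in the rack at (100,240). I choose (350,250). The wall runs from (225,197) to (400,211), the stop is at (251,223), and the gate runs from (296,258) to (291,238).

```bash
python3 - <<'E'
from h import *
im=cv2.imread('pics/top0.png');d=np.load('top0.npy')
cr=im[170:345,205:405];cv2.imwrite('pics/crop.png',cv2.resize(cr,None,fx=4,fy=3.4,interpolation=cv2.INTER_CUBIC) if 0 else cv2.resize(cr,None,fx=3.4,fy=3.4,interpolation=cv2.INTER_CUBIC))
c=camera_info('top')
vv,uu=np.mgrid[0:480,0:640]
P=np.stack([(uu-c['cx'])/c['fx']*d,(vv-c['cy'])/c['fy']*d,d],-1)
W=(P-np.array(c['t']))@np.array(c['R']); np.save('W.npy',W)
hsv=cv2.cvtColor(im,cv2.COLOR_BGR2HSV)
def rep(n,m):
    n_,l,s,_=cv2.connectedComponentsWithStats(m.astype(np.uint8))
    for i in range(1,n_):
        if s[i,4]>30:
            w=W[l==i]; w=w[np.isfinite(w).all(1)]
            print(n,s[i],'med',np.median(w,0).round(4),'mid',((np.percentile(w,1,0)+np.percentile(w,99,0))/2).round(4),'ext',np.ptp(w,0).round(3))
H,S,V=hsv[...,0],hsv[...,1],hsv[...,2]
rep('mag',(H>140)&(H<172)&(S>120)&(V>60))
rep('red',((H<6)|(H>174))&(S>150)&(V>60))
rep('blue',(H>105)&(H<130)&(S>120)&(uu<300))
rep('orange',(H>4)&(H<20)&(S>150)&(uu>270)&(uu<310))
# wall points: z 35-45mm
m=(W[...,2]>.03)&(W[...,2]<.05)&(uu>222)&(uu<402)&(vv>188)&(vv<216)
w=W[m];print('wall n',len(w));
# wall top center line
k=np.polyfit(w[:,1],w[:,0],1);print(k,w[:,1].min(),w[:,1].max(),np.std(w[:,0]-np.polyval(k,w[:,1])))
E
```

```text
mag [102 213  36  20 415] med [0.5458 0.4138 0.1055] mid [0.546  0.4107 0.0958] ext [0.189 0.426 1.205]
mag [ 84 222  17  15 206] med [0.5337 0.4645 0.1055] mid [0.5337 0.4687 0.0943] ext [0.029 0.043 0.052]
mag [ 66 226  17  16 211] med [0.5255 0.5002 0.1054] mid [0.5258 0.5033 0.0906] ext [0.03  0.039 0.049]
mag [ 329  229   42   42 1348] med [ 0.4932 -0.0586  0.0701] mid [ 0.4925 -0.058   0.0702] ext [0.16  0.13  1.204]
mag [ 49 230  16  16 203] med [0.5177 0.5356 0.1058] mid [0.517  0.5363 0.1051] ext [0.031 0.03  0.015]
mag [ 88 230  53  25 665] med [0.5069 0.4203 0.1053] mid [0.5068 0.4202 0.0816] ext [0.165 0.482 1.254]
mag [ 52 247  16  17 207] med [0.4814 0.5275 0.1055] mid [0.4819 0.5284 0.1016] ext [0.128 0.525 1.221]
red [ 425  182   39   39 1136] med [ 0.5964 -0.2621  0.07  ] mid [ 0.5938 -0.2594  0.07  ] ext [0.26  0.329 1.196]
red [ 406  265   40   41 1101] med [ 0.4177 -0.2106  0.0702] mid [ 0.4178 -0.2147  0.0706] ext [0.083 0.284 1.194]
red [ 347  305   43   43 1466] med [ 0.3347 -0.0928  0.0701] mid [ 0.3353 -0.0931  0.0651] ext [0.086 0.166 1.208]
blue [249 211   4  25  54] med [0.5566 0.1544 0.023 ] mid [0.557  0.1539 0.0228] ext [0.053 0.007 0.012]
orange [289 238   8  18  52] med [0.5041 0.0637 0.014 ] mid [0.5052 0.0632 0.014 ] ext [0.037 0.015 0.012]
wall n 1246
[0.05968021 0.59312826] -0.17120702511385777 0.2109258142963195 0.010115321375822618
```

View pics/crop.png

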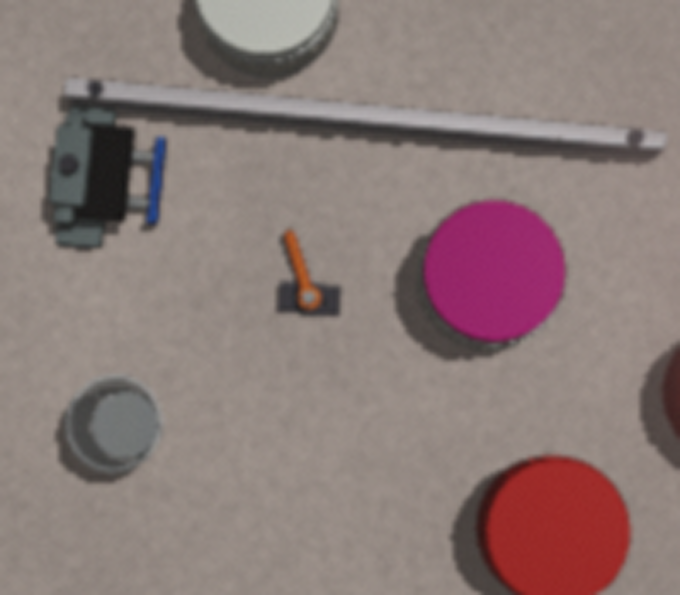

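```bash
python3 - <<'E'
from h import *
W=np.load('W.npy');im=cv2.imread('pics/top0.png')
vv,uu=np.mgrid[0:480,0:640]
line=197+(uu-224)*(212.5-197)/176
m=(abs(W[...,2]-.04)<.003)&(uu>255)&(uu<396)&(abs(vv-line)<9)
w=W[m];
for _ in range(5):
    k=np.polyfit(w[:,1],w[:,0],1);r=w[:,0]-np.polyval(k,w[:,1]);w=w[abs(r)<.012]
print('wall',k,r.min(),r.max(),np.percentile(r,[2,98]),len(w))
m2=(abs(W[...,2]-.04)<.004)&(uu>215)&(uu<410)&(abs(W[...,0]-np.polyval(k,W[...,1]))<.006);print('ends y',W[m2][:,1].min(),W[m2][:,1].max())
th=np.arctan(k[0]);ex=np.array([np.cos(th),-np.sin(th)]);ey=np.array([np.sin(th),np.cos(th)])
hsv=cv2.cvtColor(im,cv2.COLOR_BGR2HSV)
blue=(hsv[...,0]>105)&(hsv[...,0]<130)&(hsv[...,1]>120)&(uu<300)&(uu>240)
b=W[blue];b=b[abs(b[:,2]-.023)<.004][:,:2];print('th',np.degrees(th),'blue along',np.percentile(b@ey,[2,50,98]),'across',np.percentile(b@ex,[2,98]))
c=np.array([-k[1]*0+k[1],0]); print('wall centre across',c@ex)
mg=(hsv[...,0]>140)&(hsv[...,0]<172)&(hsv[...,1]>120)&(uu>320)&(uu<380)&(abs(W[...,2]-.07)<.004)
q=W[mg][:,:2].mean(0);print('jar',q,'across',q@ex,'along',q@ey)
og=(hsv[...,0]>4)&(hsv[...,0]<20)&(hsv[...,1]>150)&(uu>270)&(uu<310)&(abs(W[...,2]-.014)<.006)
g=W[og][:,:2];i=np.argmax(g@ex);print('gate tip across/along',g[i]@ex,g[i]@ey)
o=get_obs();print(Ro.from_quat(o['eef_rot']).as_matrix().round(3))
E
```

```text
wall [0.09736124 0.59536383] -0.006399164579222849 0.006537284311758262 [-0.00589561  0.00610313] 587
ends y -0.17120702511385777 0.21025770345913586
th 5.560861494980651 blue along [0.20505597 0.20728255 0.2094508 ] across [0.51487673 0.56513347]
wall centre across 0.5925619422660411
jar [ 0.49299823 -0.05879605] across 0.49637560925832347 along -0.010746316250166414
gate tip across/along 0.5147542393687381 0.1185038202971153
[[-0.     0.323 -0.946]
 [ 0.001 -0.946 -0.323]
 [-1.    -0.001  0.   ]]
```

Depths agree with the sizes given: cap top at 70 mm, wall 12 mm thick, wall-to-stop and gate-tip offsets right to about 1 mm. The lane is yawed 5.56°, with its origin at about (0.604, 0.147). The jar is at lane (-90, -215) mm. I'll push it with the shut fingers, tool y along lane (cos15°, -sin15°).

>>> arm_command:
  motion:
    - [[0,-2,-1.7,-3,0,0,1],[0,-6,-5,-8,0,0,1],[0,-10,-8.5,-14,0,0,1],[0,-14,-12,-20,0,0,1],[0,-18,-15.3,-26,0,0,1],[0,-22,-18.7,-32,0,0,1],[0,-26,-22,-38,0,0,1],[0,-30,-25.4,-44,0,0,1],[0,-34,-28.8,-48,0,0,1],[0,-38,-32.2,-50.5,0,0,1],[0,-42,-35.6,-50.5,0,0,1],[0,-44.5,-37.7,-50.5,0,0,1]]

```text
clock: 1.3
eef_pos: [0.4126, -0.0531, 0.2147]
eef_rot: [0.582, 0.402, -0.581, 0.402]
ft_force: [1.9, -0.4, 0.2]
grip_width: -0.001
```

>>> arm_command:
  motion:
    - [[0,0,0,0,0,0,1],[0,0,0,0,0,0,1],[0,0,0,0,0,0,1]]

```text
clock: 1.6
eef_pos: [0.4119, -0.0558, 0.2144]
eef_rot: [-0.581, -0.402, 0.582, -0.402]
ft_force: [-0.2, -0.0, 0.8]
grip_width: 0.004
```

```bash
cat > st.py <<'E'
from h import *
o=get_obs();p=np.array(o['eef_pos']);R=Ro.from_quat(o['eef_rot']).as_matrix()
O=np.array([.6037,.1467]);ex=np.array([.9953,-.0969]);ey=np.array([.0969,.9953])
f=o['ft_force'];print('t',round(o['clock'],2),'tcp',p.round(4),'lane',((p[:2]-O)@ex*1e3).round(1),((p[:2]-O)@ey*1e3).round(1),'F',f.round(2),'Flane',(f[:2]@ex).round(2),(f[:2]@ey).round(2),'w',round(o['grip_width'],3))
print('yaw tool y',np.degrees(np.arctan2(R[1,1],R[0,1])).round(2),'toolx',R[:,0].round(3),'q',o['joint_positions'].round(2))
E
python3 - <<'E'
from st import *
for t in([.4218,-.0321,.11],[.4331,-.0363,.023]): print((R.T@(np.array(t)-p)*100).round(2))
E
```

```text
t 1.6 tcp [ 0.4119 -0.0558  0.2144] lane -171.3 -220.1 F [-0.23 -0.01  0.83] Flane -0.23 -0.03 w 0.004
yaw tool y -20.67 toolx [-0.001 -0.    -1.   ] q [-0.14  0.02  2.05 -0.    1.07  0.22]
[10.44  0.1  -2.57]
[19.14  1.31 -2.58]
```

>>> arm_command:
  motion:
    - [[2,0,-1.3,0,0,0,1],[5,0,-2.6,0,0,0,1],[9,0,-2.6,0,0,0,1],[13,0,-2.6,0,0,0,1],[16,0,-2.6,0,0,0,1],[18,0,-2.6,0,0,0,1],[19.1,0,-2.6,0,0,0,1],[19.1,0,-2.6,0,0,0,1],[19.1,0,-2.6,0,0,0,1]]

```text
clock: 2.5
eef_pos: [0.4219, -0.0316, 0.0241]
eef_rot: [0.582, 0.402, -0.582, 0.402]
ft_force: [0.1, 0.5, 0.7]
grip_width: 0.008
```

```bash
python3 - <<'E'
from st import *
im,d=get_image('scene');cv2.imwrite('pics/s1.png',cv2.resize(im[150:310,180:430],None,fx=3,fy=3))
E
```

```text
t 2.5 tcp [ 0.4219 -0.0316  0.0241] lane -163.7 -195.1 F [0.14 0.48 0.66] Flane 0.1 0.49 w 0.008
yaw tool y -20.75 toolx [ 0. -0. -1.] q [-0.08  0.35  2.2  -0.    0.59  0.28]
```

View pics/s1.png

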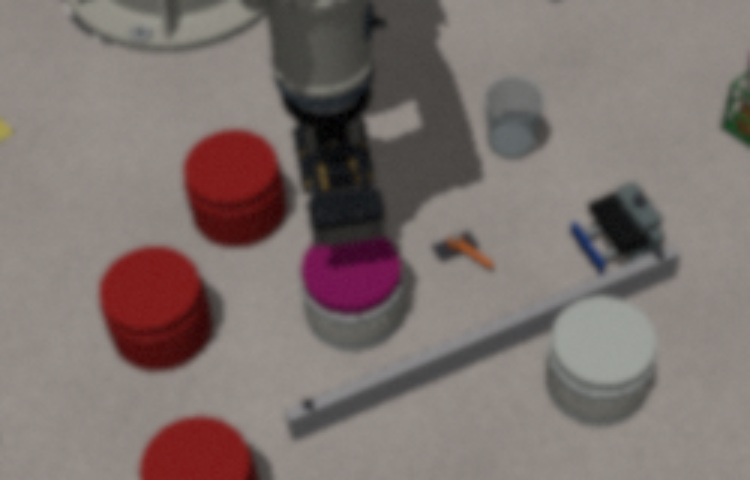

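The crop shows the gripper (345,230) on the robot's side of the magenta jar (352,290), clear of the red jar (235,185), with the jar undisturbed. Now a slow push towards the wall.

>>> arm_command:
  motion:
    - [[0,0.5,0,0,0,0,1],[0,0.8,0,0,0,0,1],[0,1.1,0,0,0,0,1],[0,1.3,0,0,0,0,1],[0,1.5,0,0,0,0,1],[0,1.7,0,0,0,0,1],[0,1.9,0,0,0,0,1],[0,2.1,0,0,0,0,1],[0,2.3,0,0,0,0,1],[0,2.5,0,0,0,0,1]]

```text
clock: 3.55
eef_pos: [0.4448, -0.0397, 0.0235]
eef_rot: [-0.581, -0.402, 0.582, -0.402]
ft_force: [-1.7, 0.3, -0.0]
grip_width: 0.002
```

>>> arm_command:
  motion:
    - [[0,0.2,0,0,0,0,1],[0,0.4,0,0,0,0,1],[0,0.6,0,0,0,0,1],[0,0.8,0,0,0,0,1],[0,1.0,0,0,0,0,1],[0,1.2,0,0,0,0,1],[0,1.4,0,0,0,0,1],[0,1.6,0,0,0,0,1],[0,1.8,0,0,0,0,1],[0,2.0,0,0,0,0,1],[0,2.2,0,0,0,0,1],[0,2.4,0,0,0,0,1]]

```text
clock: 4.75
eef_pos: [0.4675, -0.0482, 0.0236]
eef_rot: [-0.582, -0.402, 0.582, -0.402]
ft_force: [-1.4, -0.2, -0.7]
grip_width: 0.008
```

```bash
python3 st.py
```

```text
t 4.75 tcp [ 0.4675 -0.0482  0.0236] lane -116.6 -207.2 F [-1.4  -0.2  -0.67] Flane -1.38 -0.34 w 0.008
yaw tool y -20.66 toolx [-0.  0. -1.] q [-0.11  0.41  2.1   0.    0.63  0.25]
```

>>> arm_command:
  motion:
    - [[0,0.15,0,0,0,0,1],[0,0.3,0,0,0,0,1],[0,0.45,0,0,0,0,1],[0,0.6,0,0,0,0,1],[0,0.7,0,0,0,0,1]]

```text
clock: 5.25
eef_pos: [0.4741, -0.0506, 0.0236]
eef_rot: [0.582, 0.402, -0.582, 0.402]
ft_force: [-1.0, -0.0, -1.6]
grip_width: 0.006
```

>>> arm_command:
  motion:
    - [[0,0.03,0,0,0,0,1],[0,0.06,0,0,0,0,1],[0,0.1,0,0,0,0,1]]

```text
clock: 5.55
eef_pos: [0.4748, -0.0509, 0.0236]
eef_rot: [-0.582, -0.402, 0.582, -0.402]
ft_force: [-1.0, 0.3, 0.0]
grip_width: 0.007
```

>>> arm_command:
  motion:
    - [[0,0.03,0,0,0,0,1],[0,0.06,0,0,0,0,1]]

```text
clock: 5.75
eef_pos: [0.4755, -0.0511, 0.0236]
eef_rot: [0.582, 0.402, -0.582, 0.402]
ft_force: [-1.9, 1.0, 0.1]
grip_width: 0.002
```

>>> arm_command:
  motion:
    - [[0,0.04,0,0,0,0,1],[0,0.08,0,0,0,0,1]]

```text
clock: 5.95
eef_pos: [0.4763, -0.0514, 0.0236]
eef_rot: [0.582, 0.402, -0.582, 0.402]
ft_force: [-2.0, 0.2, -0.0]
grip_width: 0.006
```

>>> arm_command:
  motion:
    - [[0,0.04,0,0,0,0,1],[0,0.06,0,0,0,0,1]]

```text
clock: 6.15
eef_pos: [0.4768, -0.0517, 0.0236]
eef_rot: [0.582, 0.402, -0.582, 0.402]
ft_force: [-1.9, 0.3, -0.9]
grip_width: 0.004
```

```bash
python3 - <<'E'
from st import *
im,d=get_image('top');cv2.imwrite('pics/t2.png',cv2.resize(im[170:345,205:405],None,fx=3.4,fy=3.4,interpolation=cv2.INTER_CUBIC))
E
```

```text
t 6.15 tcp [ 0.4768 -0.0517  0.0236] lane -107.0 -209.7 F [-1.86  0.34 -0.92] Flane -1.88 0.16 w 0.004
yaw tool y -20.66 toolx [ 0. -0. -1.] q [-0.11  0.42  2.08  0.    0.64  0.25]
```

View pics/t2.png

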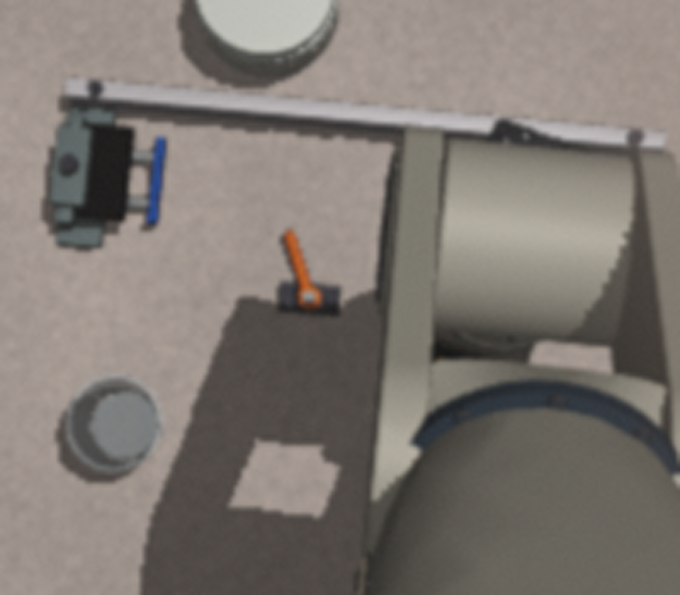

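The arm hides the jar from above; the gate (290,235) and stop (157,180) are undisturbed. I'll find the wall by feel.

>>> arm_command:
  motion:
    - [[0,0.05,0,0,0,0,1],[0,0.1,0,0,0,0,1]]

```text
clock: 6.4
eef_pos: [0.4777, -0.052, 0.0236]
eef_rot: [-0.582, -0.402, 0.582, -0.402]
ft_force: [-1.2, 0.1, -0.9]
grip_width: 0.005
```

>>> arm_command:
  motion:
    - [[0,0.05,0,0,0,0,1],[0,0.1,0,0,0,0,1]]

```text
clock: 6.6
eef_pos: [0.4787, -0.0524, 0.0236]
eef_rot: [-0.582, -0.402, 0.582, -0.402]
ft_force: [-1.1, 0.4, -0.5]
grip_width: 0.005
```

>>> arm_command:
  motion:
    - [[0,0.05,0,0,0,0,1],[0,0.08,0,0,0,0,1]]

```text
clock: 6.8
eef_pos: [0.4794, -0.0527, 0.0236]
eef_rot: [0.582, 0.402, -0.582, 0.402]
ft_force: [-1.7, 0.5, -0.4]
grip_width: 0.006
```

```bash
cat > jar.py <<'E'
from st import *
im,d=get_image('scene');c=camera_info('scene')
vv,uu=np.mgrid[0:480,0:640]
P=np.stack([(uu-c['cx'])/c['fx']*d,(vv-c['cy'])/c['fy']*d,d],-1)
W=(P-np.array(c['t']))@np.array(c['R'])
hsv=cv2.cvtColor(im,cv2.COLOR_BGR2HSV);H,S,V=cv2.split(hsv)
m=(H>140)&(H<172)&(S>110)&(W[...,2]>.05)&(W[...,2]<.085)&(W[...,1]<.3)
w=W[m];L=np.c_[(w[:,:2]-O)@ex,(w[:,:2]-O)@ey]*1e3
# side/rim points of the cap: fit circle of radius 44 to outer boundary (convex hull)
hull=cv2.convexHull(L.astype(np.float32))[:,0]
def trim(cn):
    r=np.hypot(*(hull-cn).T); return r
from scipy.optimize import least_squares
s=least_squares(lambda q:np.hypot(hull[:,0]-q[0],hull[:,1]-q[1])-44,L.mean(0),loss='soft_l1',f_scale=.7)
print('n',len(w),'z',np.percentile(w[:,2],[5,50,95]).round(4),'ranges',L.min(0).round(1),L.max(0).round(1),'jar lane',s.x.round(1),'res',s.fun.round(1)[:0])
cv2.imwrite('pics/last.png',im)
E
python3 jar.py
```

```text
t 6.8 tcp [ 0.4794 -0.0527  0.0236] lane -104.4 -210.5 F [-1.7   0.53 -0.4 ] Flane -1.74 0.36 w 0.006
yaw tool y -20.66 toolx [-0.  0. -1.] q [-0.11  0.42  2.08  0.    0.65  0.25]
n 494 z [0.0664 0.0699 0.0729] ranges [-325.2 -801.5] [   2.  -187.5] jar lane [ -40.8 -231.2] res []
```

```bash
sed -i 's/^hull=/L=L[(abs(L[:,0]+50)<70)\&(abs(L[:,1]+130)<180)]; print("pct99x",np.percentile(L[:,0],[97,99]).round(1),"y",np.percentile(L[:,1],[1,99]).round(1))\nhull=/' jar.py; python3 jar.py | tail -2; python3 -c "
import cv2;im=cv2.imread('pics/last.png');cv2.imwrite('pics/c3.png',cv2.resize(im[200:310,230:420],None,fx=4,fy=4,interpolation=cv2.INTER_CUBIC))"
```

```text
pct99x [-1.   0.9] y [-268.4 -189.4]
n 494 z [0.066  0.0698 0.0729] ranges [ -76.6 -270.4] [   3.  -186.4] jar lane [ -40.9 -227.2] res []
```

View pics/c3.png

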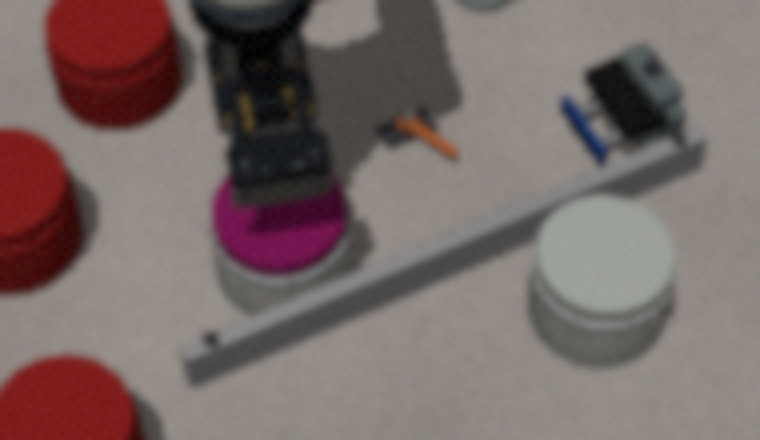

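The jar (280,230) stands upright close to the wall, and the gate (425,135) and stop (585,130) are untouched. I'll keep stepping until the force rises.

>>> arm_command:
  motion:
    - [[0,0.05,0,0,0,0,1],[0,0.1,0,0,0,0,1]]

```text
clock: 7.1
eef_pos: [0.4803, -0.053, 0.0236]
eef_rot: [-0.582, -0.402, 0.582, -0.402]
ft_force: [-1.6, 1.1, -0.3]
grip_width: 0.008
```

>>> arm_command:
  motion:
    - [[0,0.05,0,0,0,0,1],[0,0.1,0,0,0,0,1]]

```text
clock: 7.3
eef_pos: [0.481, -0.0533, 0.0235]
eef_rot: [-0.581, -0.402, 0.582, -0.402]
ft_force: [-3.8, 1.4, 0.9]
grip_width: 0.004
```

>>> arm_command:
  motion:
    - [[0,0.05,0,0,0,0,1],[0,0.1,0,0,0,0,1]]

```text
clock: 7.5
eef_pos: [0.4811, -0.0534, 0.0234]
eef_rot: [-0.581, -0.403, 0.582, -0.402]
ft_force: [-6.4, 3.9, 5.4]
grip_width: 0.004
```

Wall contact: about 7.5 N with the TCP at lane x -102.6, so the jar's centre is at about lane y -226. Next I back off, rise, go round behind the jar and come down.

>>> arm_command:
  motion:
    - [[0,-0.3,0,0,0,0,1],[0,-1.0,0,0,0,0,1],[0,-2.0,0,0,0,0,1],[-3,-2.0,0,0,0,0,1],[-7,-2.0,0,0,0,0,1],[-9,-1.0,2,0,0,0,1],[-9,2,5,0,0,0,1],[-9,5,6.8,0,0,0,1],[-9,5.86,6.8,0,0,0,1],[-9,5.86,6.8,0,0,0,1]]

```text
clock: 8.5
eef_pos: [0.5134, -0.1383, 0.1135]
eef_rot: [0.582, 0.402, -0.582, 0.402]
ft_force: [-0.0, 0.2, -0.1]
grip_width: 0.003
```

```bash
python3 jar.py; python3 - <<'E'
from h import *
im,d=get_image('wrist');cv2.imwrite('pics/w4.png',im)
E
```

```text
t 8.5 tcp [ 0.5134 -0.1383  0.1135] lane -62.3 -292.4 F [-0.02  0.18 -0.12] Flane -0.04 0.18 w 0.003
yaw tool y -20.74 toolx [ 0.  0. -1.] q [-0.27  0.33  1.92  0.    0.89  0.1 ]
pct99x [-0.5  1.4] y [-269.4 -187.8]
n 764 z [0.0664 0.0697 0.0728] ranges [ -82.5 -271.8] [   4.7 -184.6] jar lane [ -39.5 -228.4] res []
```

View pics/w4.png

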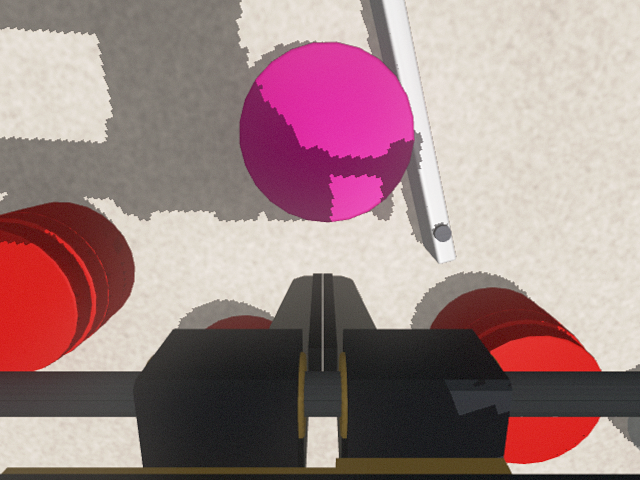

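The wrist view shows the magenta cap at (327,132) touching the wall line on the right, directly ahead of the shut fingers (322,285), with red jars clear to both sides.

>>> arm_command:
  motion:
    - [[2,0,0,0,0,0,1],[5,0,0,0,0,0,1],[7.5,0,0,0,0,0,1],[8.7,0,0,0,0,0,1],[9,0,0,0,0,0,1],[9,0,0,0,0,0,1]]

```text
clock: 9.2
eef_pos: [0.5128, -0.1375, 0.0237]
eef_rot: [-0.581, -0.403, 0.582, -0.402]
ft_force: [-0.7, 0.2, -0.2]
grip_width: 0.003
```

>>> arm_command:
  motion:
    - [[0,-0.07,-0.29,0,0,0,1],[0,-0.15,-0.58,0,0,0,1],[0,-0.19,-0.78,0,0,0,1],[0,-0.24,-0.97,0,0,0,1],[0,-0.29,-1.16,0,0,0,1],[0,-0.34,-1.36,0,0,0,1],[0,-0.39,-1.55,0,0,0,1],[0,-0.44,-1.75,0,0,0,1],[0,-0.51,-2.04,0,0,0,1],[0,-0.58,-2.33,0,0,0,1],[0,-0.65,-2.62,0,0,0,1],[0,-0.73,-2.91,0,0,0,1]]

```text
clock: 10.4
eef_pos: [0.5165, -0.1079, 0.0236]
eef_rot: [-0.582, -0.402, 0.582, -0.402]
ft_force: [-1.8, -3.3, 0.9]
grip_width: 0.004
```

```bash
python3 jar.py
```

```text
t 10.4 tcp [ 0.5165 -0.1079  0.0236] lane -62.2 -261.8 F [-1.78 -3.29  0.86] Flane -1.45 -3.45 w 0.004
yaw tool y -20.66 toolx [-0.  0. -1.] q [-0.21  0.47  1.98  0.    0.69  0.15]
pct99x [0.1 1.8] y [-234.4 -168.7]
n 609 z [0.0663 0.0701 0.073 ] ranges [ -82.7 -238.4] [   2.8 -165.6] jar lane [ -39.9 -209.3] res []
```

>>> arm_command:
  motion:
    - [[0,-0.09,-0.39,0,0,0,1],[0,-0.19,-0.78,0,0,0,1],[0,-0.29,-1.16,0,0,0,1],[0,-0.39,-1.55,0,0,0,1],[0,-0.48,-1.94,0,0,0,1],[0,-0.58,-2.33,0,0,0,1],[0,-0.68,-2.72,0,0,0,1],[0,-0.78,-3.1,0,0,0,1],[0,-0.87,-3.49,0,0,0,1],[0,-0.97,-3.88,0,0,0,1],[0,-1.07,-4.27,0,0,0,1],[0,-1.16,-4.66,0,0,0,1]]

```text
clock: 11.65
eef_pos: [0.522, -0.0601, 0.0235]
eef_rot: [-0.582, -0.402, 0.582, -0.402]
ft_force: [-1.7, -1.3, -1.2]
grip_width: 0.004
```

```bash
python3 jar.py
```

```text
t 11.65 tcp [ 0.522  -0.0601  0.0235] lane -61.3 -213.8 F [-1.67 -1.26 -1.16] Flane -1.54 -1.41 w 0.004
yaw tool y -20.66 toolx [-0.  0. -1.] q [-0.12  0.47  1.98  0.    0.69  0.24]
pct99x [0.5 2.6] y [-186.1 -120.3]
n 556 z [0.0667 0.07   0.0731] ranges [ -84.6 -196.2] [   4.1 -116.7] jar lane [ -39.9 -161.1] res []
```

>>> arm_command:
  motion:
    - [[0,-0.09,-0.39,0,0,0,1],[0,-0.19,-0.78,0,0,0,1],[0,-0.29,-1.16,0,0,0,1],[0,-0.39,-1.55,0,0,0,1],[0,-0.48,-1.94,0,0,0,1],[0,-0.58,-2.33,0,0,0,1],[0,-0.68,-2.72,0,0,0,1],[0,-0.78,-3.1,0,0,0,1],[0,-0.87,-3.49,0,0,0,1],[0,-0.97,-3.88,0,0,0,1],[0,-1.07,-4.27,0,0,0,1],[0,-1.16,-4.66,0,0,0,1]]

```text
clock: 12.9
eef_pos: [0.5275, -0.0126, 0.0236]
eef_rot: [-0.581, -0.402, 0.582, -0.402]
ft_force: [-2.4, -4.4, 1.7]
grip_width: 0.005
```

>>> arm_command:
  motion:
    - [[0,-0.08,-0.29,0,0,0,1],[0,-0.15,-0.58,0,0,0,1],[0,-0.22,-0.87,0,0,0,1],[0,-0.3,-1.16,0,0,0,1],[0,-0.37,-1.46,0,0,0,1],[0,-0.44,-1.75,0,0,0,1],[0,-0.51,-2.04,0,0,0,1],[0,-0.59,-2.33,0,0,0,1],[0,-0.66,-2.62,0,0,0,1],[0,-0.73,-2.91,0,0,0,1]]

```text
clock: 13.9
eef_pos: [0.5306, 0.017, 0.0236]
eef_rot: [-0.581, -0.402, 0.582, -0.402]
ft_force: [-3.3, -6.0, 3.2]
grip_width: 0.002
```

```bash
python3 jar.py;python3 -c "
import cv2;im=cv2.imread('pics/last.png');cv2.imwrite('pics/c5.png',cv2.resize(im[200:310,230:420],None,fx=4,fy=4,interpolation=cv2.INTER_CUBIC))"
```

```text
t 13.9 tcp [0.5306 0.017  0.0236] lane -60.2 -136.2 F [-3.28 -6.02  3.2 ] Flane -2.68 -6.31 w 0.002
yaw tool y -20.65 toolx [-0.001 -0.    -1.   ] q [ 0.03  0.47  1.97 -0.    0.7   0.39]
pct99x [0.6 2.2] y [-109.5  -40.5]
n 462 z [0.0669 0.07   0.0731] ranges [ -82.9 -114.3] [  3.5 -39.1] jar lane [-40.4 -83.2] res []
```

View pics/c5.png

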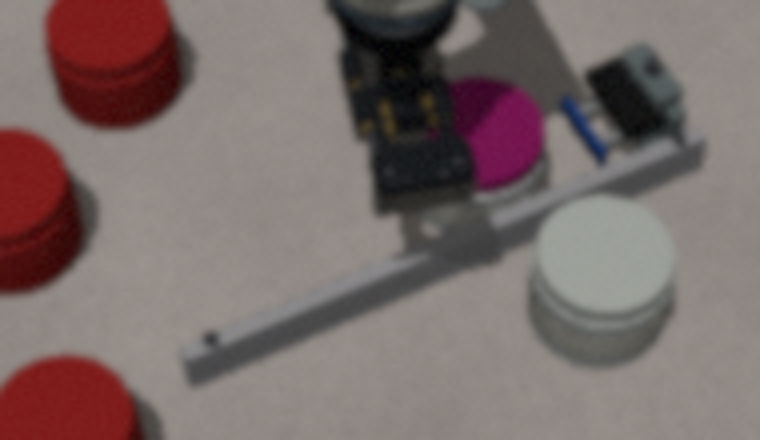

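The jar (495,140) is upright against the wall, in the gate, with its front edge short of the blue stop (585,130).

>>> arm_command:
  motion:
    - [[0,-0.07,-0.29,0,0,0,1],[0,-0.15,-0.58,0,0,0,1],[0,-0.22,-0.87,0,0,0,1],[0,-0.3,-1.16,0,0,0,1],[0,-0.37,-1.45,0,0,0,1],[0,-0.44,-1.74,0,0,0,1],[0,-0.52,-2.03,0,0,0,1],[0,-0.6,-2.32,0,0,0,1],[0,-0.68,-2.61,0,0,0,1],[0,-0.76,-2.9,0,0,0,1]]

```text
clock: 14.95
eef_pos: [0.5337, 0.0469, 0.0235]
eef_rot: [-0.581, -0.402, 0.582, -0.402]
ft_force: [-2.1, -5.2, 2.9]
grip_width: 0.004
```

>>> arm_command:
  motion:
    - [[0,-0.05,-0.19,0,0,0,1],[0,-0.1,-0.39,0,0,0,1],[0,-0.15,-0.58,0,0,0,1],[0,-0.2,-0.77,0,0,0,1],[0,-0.25,-0.97,0,0,0,1]]

```text
clock: 15.45
eef_pos: [0.5349, 0.0564, 0.0235]
eef_rot: [-0.581, -0.402, 0.582, -0.402]
ft_force: [-3.2, -7.6, 2.7]
grip_width: 0.003
```

```bash
python3 st.py
```

```text
t 15.45 tcp [0.5349 0.0564 0.0235] lane -59.8 -96.5 F [-3.19 -7.57  2.73] Flane -2.45 -7.84 w 0.003
yaw tool y -20.64 toolx [-0.001 -0.001 -1.   ] q [ 0.1   0.48  1.96 -0.    0.7   0.46]
```

>>> arm_command:
  motion:
    - [[0,-0.03,-0.1,0,0,0,1],[0,-0.05,-0.19,0,0,0,1],[0,-0.08,-0.29,0,0,0,1],[0,-0.1,-0.39,0,0,0,1],[0,-0.13,-0.48,0,0,0,1]]

```text
clock: 15.95
eef_pos: [0.5353, 0.0612, 0.0235]
eef_rot: [-0.581, -0.402, 0.582, -0.402]
ft_force: [-2.7, -8.2, 3.5]
grip_width: 0.006
```

>>> arm_command:
  motion:
    - [[0,-0.03,-0.1,0,0,0,1],[0,-0.05,-0.19,0,0,0,1],[0,-0.08,-0.29,0,0,0,1]]

```text
clock: 16.25
eef_pos: [0.5356, 0.0642, 0.0235]
eef_rot: [-0.581, -0.402, 0.582, -0.402]
ft_force: [-2.9, -8.5, 2.7]
grip_width: 0.007
```

>>> arm_command:
  motion:
    - [[0,-0.015,-0.05,0,0,0,1],[0,-0.03,-0.1,0,0,0,1]]

```text
clock: 16.45
eef_pos: [0.5356, 0.0652, 0.0235]
eef_rot: [-0.581, -0.402, 0.582, -0.402]
ft_force: [-3.0, -8.0, 3.8]
grip_width: 0.004
```

```bash
python3 st.py
```

```text
t 16.45 tcp [0.5356 0.0652 0.0235] lane -59.8 -87.7 F [-3.   -8.01  3.75] Flane -2.21 -8.26 w 0.004
yaw tool y -20.65 toolx [-0.001 -0.001 -1.   ] q [ 0.12  0.48  1.95 -0.    0.71  0.48]
```

>>> arm_command:
  motion:
    - [[0,-0.01,-0.05,0,0,0,1],[0,-0.03,-0.1,0,0,0,1]]

```text
clock: 16.65
eef_pos: [0.5357, 0.0662, 0.0235]
eef_rot: [-0.581, -0.402, 0.582, -0.402]
ft_force: [-3.0, -7.8, 2.8]
grip_width: 0.002
```

>>> arm_command:
  motion:
    - [[0,-0.01,-0.05,0,0,0,1],[0,-0.03,-0.1,0,0,0,1]]

```text
clock: 16.85
eef_pos: [0.5358, 0.0672, 0.0235]
eef_rot: [-0.581, -0.402, 0.582, -0.402]
ft_force: [-2.9, -8.4, 2.0]
grip_width: 0.007
```

>>> arm_command:
  motion:
    - [[0,-0.01,-0.05,0,0,0,1],[0,-0.03,-0.1,0,0,0,1]]

```text
clock: 17.05
eef_pos: [0.5359, 0.0683, 0.0235]
eef_rot: [-0.581, -0.402, 0.582, -0.402]
ft_force: [-3.5, -8.0, 3.0]
grip_width: 0.004
```

>>> arm_command:
  motion:
    - [[0,-0.01,-0.04,0,0,0,1],[0,-0.02,-0.07,0,0,0,1]]

```text
clock: 17.25
eef_pos: [0.536, 0.069, 0.0235]
eef_rot: [-0.581, -0.402, 0.582, -0.402]
ft_force: [-2.8, -8.8, 2.6]
grip_width: 0.004
```

>>> arm_command:
  motion:
    - [[0,-0.01,-0.04,0,0,0,1],[0,-0.02,-0.07,0,0,0,1]]

```text
clock: 17.45
eef_pos: [0.5361, 0.0697, 0.0235]
eef_rot: [-0.581, -0.402, 0.582, -0.402]
ft_force: [-1.8, -9.1, 3.9]
grip_width: 0.003
```

>>> arm_command:
  motion:
    - [[0,-0.01,-0.04,0,0,0,1],[0,-0.02,-0.07,0,0,0,1]]

```text
clock: 17.65
eef_pos: [0.5361, 0.0704, 0.0235]
eef_rot: [-0.581, -0.402, 0.582, -0.402]
ft_force: [-3.2, -8.8, 3.3]
grip_width: 0.007
```

>>> arm_command:
  motion:
    - [[0,-0.01,-0.04,0,0,0,1],[0,-0.02,-0.07,0,0,0,1]]

```text
clock: 17.85
eef_pos: [0.5362, 0.0712, 0.0235]
eef_rot: [-0.581, -0.402, 0.582, -0.402]
ft_force: [-2.6, -8.8, 2.8]
grip_width: 0.004
```

>>> arm_command:
  motion:
    - [[0,-0.01,-0.04,0,0,0,1],[0,-0.02,-0.07,0,0,0,1]]

```text
clock: 18.05
eef_pos: [0.5362, 0.0713, 0.0235]
eef_rot: [-0.581, -0.402, 0.582, -0.403]
ft_force: [-3.3, -14.9, 3.2]
grip_width: 0.003
```

>>> arm_command:
  motion:
    - [[0,-0.01,-0.04,0,0,0,1],[0,-0.02,-0.07,0,0,0,1]]

```text
clock: 18.25
eef_pos: [0.5361, 0.0714, 0.0235]
eef_rot: [-0.58, -0.402, 0.582, -0.403]
ft_force: [-2.8, -19.3, 4.6]
grip_width: 0.004
```

The bumper is reached. The last step read about 19.5 N, so I ease back 0.5 mm at once towards 16 N and hold.

>>> arm_command:
  motion:
    - [[0,0.01,0.05,0,0,0,1],[0,0.01,0.05,0,0,0,1]]

```text
clock: 18.45
eef_pos: [0.5361, 0.0713, 0.0235]
eef_rot: [-0.581, -0.402, 0.582, -0.403]
ft_force: [-2.3, -13.7, 3.9]
grip_width: 0.005
```

```bash
python3 jar.py
```

```text
t 18.45 tcp [0.5361 0.0713 0.0235] lane -60.0 -81.6 F [ -2.34 -13.68   3.9 ] Flane -1.01 -13.84 w 0.005
yaw tool y -20.63 toolx [-0.001 -0.002 -1.   ] q [ 0.13  0.48  1.95 -0.    0.71  0.49]
pct99x [0.7 2.1] y [-51.8  13.4]
n 405 z [0.0667 0.07   0.0732] ranges [-81.9 -58.1] [ 3.3 15.6] jar lane [-39.5 -27.3] res []
```

>>> arm_command:
  motion:
    - [[0,-0.005,-0.02,0,0,0,1],[0,-0.005,-0.02,0,0,0,1],[0,-0.005,-0.02,0,0,0,1]]

```text
clock: 18.8
eef_pos: [0.5361, 0.0713, 0.0235]
eef_rot: [-0.581, -0.402, 0.582, -0.403]
ft_force: [-1.9, -15.3, 4.1]
grip_width: 0.006
```

>>> arm_command:
  motion:
    - [[0,0,-0.003,0,0,0,1],[0,0,-0.003,0,0,0,1],[0,0,-0.003,0,0,0,1],[0,0,-0.003,0,0,0,1]]

```text
clock: 19.2
eef_pos: [0.5361, 0.0713, 0.0235]
eef_rot: [-0.581, -0.402, 0.582, -0.403]
ft_force: [-3.0, -15.9, 4.4]
grip_width: 0.004
```

>>> arm_command:
  motion:
    - [[0,0,0,0,0,0,1],[0,0,0,0,0,0,1],[0,0,0,0,0,0,1],[0,0,0,0,0,0,1]]

```text
clock: 19.6
eef_pos: [0.5361, 0.0713, 0.0235]
eef_rot: [-0.581, -0.402, 0.582, -0.403]
ft_force: [-2.8, -15.3, 4.4]
grip_width: 0.003
```

```bash
python3 - <<'E'
from st import *
im,d=get_image('scene');cv2.imwrite('pics/c6.png',cv2.resize(im[190:270,310:430],None,fx=6,fy=6,interpolation=cv2.INTER_CUBIC))
E
```

```text
t 19.6 tcp [0.5361 0.0713 0.0235] lane -60.0 -81.6 F [ -2.8  -15.32   4.42] Flane -1.3 -15.52 w 0.003
yaw tool y -20.62 toolx [-0.001 -0.002 -1.   ] q [ 0.13  0.48  1.95 -0.    0.71  0.49]
```

View pics/c6.png

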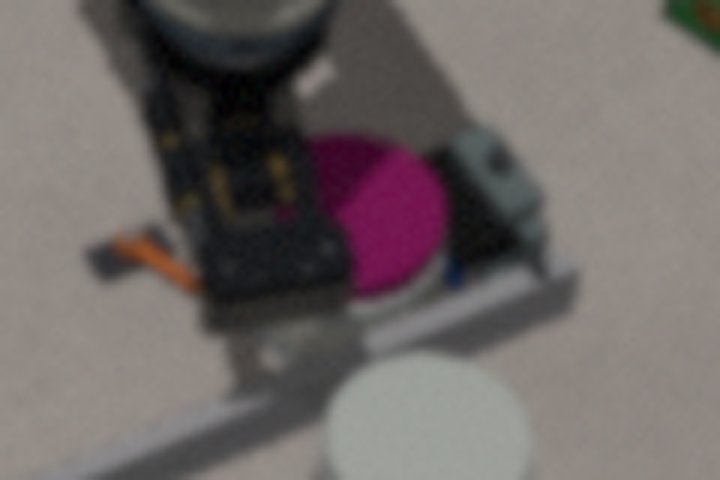

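The orange gate (160,265) is back across the lane behind the jar (385,215), which bears on the black pad (470,205). The 16 N hold has lasted about 1.2 s. Now a slow release.

>>> arm_command:
  motion:
    - [[0,0.02,0.1,0,0,0,1],[0,0.06,0.24,0,0,0,1],[0,0.1,0.38,0,0,0,1],[0,0.14,0.53,0,0,0,1],[0,0.18,0.68,0,0,0,1],[0,0.22,0.82,0,0,0,1],[0,0.26,0.97,0,0,0,1],[0,0.3,1.11,0,0,0,1],[0,0.34,1.25,0,0,0,1],[0,0.37,1.4,0,0,0,1],[0,0.41,1.55,0,0,0,1],[0,0.45,1.69,0,0,0,1]]

```text
clock: 20.85
eef_pos: [0.535, 0.0555, 0.0236]
eef_rot: [0.582, 0.402, -0.581, 0.402]
ft_force: [-1.1, -0.8, -1.4]
grip_width: 0.004
```

>>> arm_command:
  motion:
    - [[0,0.04,0.15,0,0,0,1],[0,0.08,0.29,0,0,0,1],[0,0.13,0.48,0,0,0,1],[0,0.26,0.97,0,0,0,1],[0,0.5,1.9,0,0,0,1],[0,0.8,3.0,0,0,0,1],[-1,0.8,3.2,0,0,0,1],[-4,0.8,3.2,0,0,0,1],[-9,0.8,3.2,0,0,0,1],[-14,0.8,3.2,0,0,0,1],[-18,0.8,5,0,0,0,1],[-18,0.8,9,0,0,0,1]]

```text
clock: 22.05
eef_pos: [0.5146, -0.0311, 0.2102]
eef_rot: [0.584, 0.401, -0.578, 0.405]
ft_force: [-0.1, -0.9, -0.7]
grip_width: 0.005
```

>>> arm_command:
  motion:
    - [[0,-4,2,0,0,0,1],[0,-9,4,0,0,0,1],[0,-13,6,0,0,0,1],[0,-17,8,0,0,0,1],[0,-17,8,0,0,0,1],[0,-17,8,0,0,0,1]]

```text
clock: 22.65
eef_pos: [0.3233, -0.0466, 0.2045]
eef_rot: [0.582, 0.401, -0.581, 0.403]
ft_force: [0.5, 0.1, -0.3]
grip_width: 0.003
```

```bash
python3 jar.py; python3 - <<'E'
from h import *
im,d=get_image('top');cv2.imwrite('pics/t7.png',im)
E
```

```text
t 22.65 tcp [ 0.3233 -0.0466  0.2045] lane -260.4 -219.6 F [ 0.54  0.15 -0.3 ] Flane 0.52 0.2 w 0.003
yaw tool y -20.72 toolx [ 0.003 -0.    -1.   ] q [-0.15 -0.14  2.22  0.    1.06  0.21]
pct99x [-0.9  1.7] y [-86.   -4.2]
n 687 z [0.0658 0.0698 0.073 ] ranges [-82.9 -89. ] [ 3.9 -1.4] jar lane [-39.3 -45. ] res []
```

View pics/t7.png

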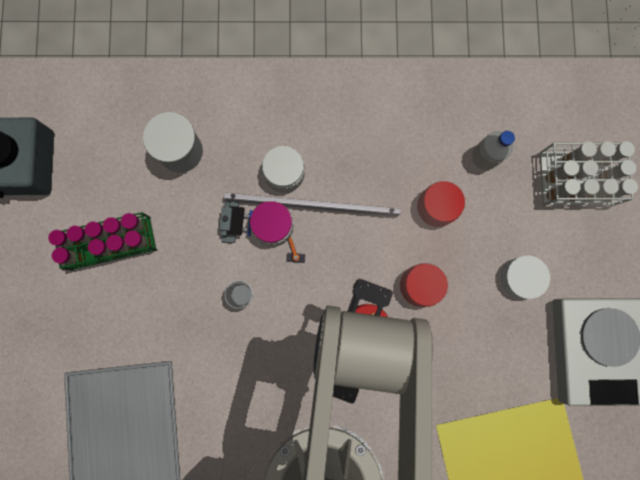

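The jar (271,223) sits between the stop and the shut gate (292,245) against the wall, at lane y about -45 mm. The other visible items are where they were and the arm touches nothing, so I'm handing in.

```bash
python3 -c "
from workcell import *
print(job_done())"
```

```text
the job is handed in; nothing more can be done
None
```

The job is handed in at about 22.8 s of the 72 s allowed, and the jar is caught between the stop and the shut gate.

I slid the magenta-capped jar to the wall with the shut fingers and pushed it along the wall through the gate onto the stop. By feel, the bumper pad's face is at about lane y = +18 to +19 mm. I held the jar there at about 15.5–16 N for roughly 1.2 s, then let go slowly.

- **Jar position:** The last pictures show the jar upright at lane y of about -45 mm, against about -44 mm expected. The gate is shut and the gripper reads no force.
- **Bystanders:** In the top view the other items are where they were. One red jar, at (368,326), was partly hidden by the arm in that last picture.
- **Peak force:** One step onto the bumper read about 19.5 N horizontally, or about 20.0 N with the vertical part, before I eased back. That sits right at the 20 N limit, and I only saw the reading at the end of each move.
- **Disagreement:** The scene camera put the jar's centre at lane x of about -40 mm instead of -46 mm. The jar can't be inside the wall, so I take this as error in the circle fit and went by the wall contact I felt, at about 7.5 N.

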